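Empty the tipping pot and log the batch

ROBOT

A 6-joint arm with a two-finger parallel gripper is mounted at the origin on the work surface. World frame = base frame: x ahead of the robot, y to its left, z up, the work surface at z = 0. Lengths are in m, angles in rad, forces in N, time in s.
With the tool pointing down it reaches from about 0.325 to 0.775 m from the base axis. Payload 5.5 kg.
Tool frame: the origin (TCP) lies midway between the tips of the shut fingers; the grasp point (between the pads) lies 19 mm behind it; z points along the fingers, y is the line along which they close (so a half turn about z gives the same grasp; the last joint's range is limited). The gripper opens to 88 mm and grips with 3 to 60 N. Pads are 20 mm wide; open, the fingers measure 115 mm over their backs; the gripper's body (75 mm by 178 mm) begins 61 mm behind the grasp point.
Start: joints at [1.175, 0.091, 1.231, -0, 1.82, -0.057], TCP at [0.199, 0.566, 0.223] pointing down, gripper open.
Joint ranges: [-2.87, 2.87], [-0.86, 2.18], [0.17, 2.46], [-1.51, 4.65], [0.06, 2.69], [-2.65, 2.65]. Speed limits (rad/s): [2.57, 2.57, 3.01, 3.14, 3.14, 3.14].

INTERFACE

Orientations are given as a 3x3 rotation matrix whose columns are the frame's x, y, z axes.
In Python, from workcell import observe, capture, camera_params, workorder, finder gives the robot as it stands.
- The arm moves only by the shell command python3 -m pendant 'ROWS' [FORCE]. ROWS is JSON, a list of rows, each a list of 7 numbers: the turn, a rotation vector about the tool's x, y, z in rad, then the shift along the tool's x, y, z in mm, then the closure, from -1 (fully open) to 1 (shut). In form: [[ax, ay, az, x, y, z, claw], ...]. A call has 1 to 5 rows; each row is the pose to reach, as a shift and turn from the pose commanded when the call began, along the tool's axes at that moment; what a row does not reach only later rows make up. A row lasts 1/10 s, in which the tool goes at most 50 mm and 8.59 degrees, less where a joint would pass 70% of its speed; a pose out of reach is approached as far as the arm can. A call with a gripper value outside its range is refused whole. The fingers move at their own pace and stop on an object; FORCE is the grip in N (left out, the last holds). Time passes only in rows, so rows that repeat a pose let the fingers close. It gives the time, the measured TCP pose, the force, the opening and the grip force at its end, in the units of the state.
- observe(): the state, without advancing time (a new reading comes with each control period).
- capture(name): name is "side" or "top" or "wrist"; returns (picture, depth): 384x512x3 uint8, red, green, blue; 384x512 float32, m along the optical axis (not along the pixel's ray), 0 where there is no reading.
- camera_params(name): a dict with "K" (3x3 intrinsics, pixels), "distortion" ([k1, k2, p1, p2, k3] as OpenCV has them; the pictures are not rectified), "R" (3x3) and "t" (3): a world point X has camera coordinates R X + t; the wrist camera has in their place "mount" (4x4, takes a point from camera to tool coordinates, whose origin is the TCP and whose axes are the flange's). Camera axes: x right, y down, z forward; pixel columns grow to the right and rows downward; lengths in m; the calibration is good to about 2 mm. A picture is of the moment at which its call begins: read the wrist's pose just before it. camera_params takes no time and is no camera call.
- workorder.job_done(): hands the job in; it is judged then, once.
Trained networks look in the newest picture that a camera, given by its name, has taken for a name from the list of things; names that differ only in an ending like _2 or _b are one class to them, and where a whole thing is asked for, a point or a joint stands for the part that bears it (a point fixed in the world has none). Each returns a list of dicts, best first, with "confidence" (0 to 1); they miss things now and then, are a little off and sometimes report something else, mostly with a low value. They report only what shows in the picture. A call takes as long as a camera call. They do not tell look-alikes from the thing itself.
- finder.boxes_of(camera, thing): "point" ([row, column] in pixels, amid what is visible of it).
- finder.spot_point(camera, thing): "point" ([row, column] in pixels: a listed point, or the origin of a listed thing).
The state is a dict: "clock": time; "q": joint angles; "qd": joint speeds; "joint_efforts": joint torques, N m; "eef_pos": TCP position; "ee_rot": TCP orientation; "force": force on the tool from outside, world axes, zero at the start; "moment": the same for the moment, N m; "gripper_width": opening from 0.0 (shut) to 1.0 (fully open); "grasp_force": force on a finger pad.
Only numpy, scipy, OpenCV 4.12 (cv2) and the standard library are available. Lean on these libraries where they do the work, as an engineer would, in place of code of your own. Each camera call takes 0.05 s, during which the arm holds its last target. There are 200 camera calls.

TASK

Tip the steel pot with its crank until all five aluminium couplings have dropped out into the catch tray below it, then stand the pot upright again with its mouth level. Then log the batch: press the counter's plunger fully down to its stop and let it come back up. Leave everything else on the bench where it is.

Things in the scene. Friction and masses are not known exactly. Their poses are not given: they have to be found in the camera images.
- stand: Fixed tipping station: two grey uprights (176 mm tall, 36 mm wide, centred 84 mm either side of the pot) carry a steel pot on an axle; an open steel catch tray lies between them. Origin on the table below the middle of the axle; +x is the pouring direction, +y runs along the axle to the crank side. Top of the pot, upright: 210 mm above the table.
- axle (a point): Middle of the pot's axle, 160 mm above the table, fixed; axes as the stand's (axle along y). The flared open steel pot turns about it: 100 mm tall (50 mm above and below the axle), outside diameter 92 mm at the bottom, 120 mm at the rim, wall 4 mm.
- pot (a joint): Tilt of the pot in rad: 0 = upright, positive = mouth tipping to the stand's +x, over the tray. Stops at -0.35 and 2.5, so it can be brought back past upright. It stays where it is left (friction 0.15 N m, some 1.7 N at the crank grip). The couplings have all slid out by a tilt of about 2.3.
- handle (a point): Middle of the pot's crank grip, turns with the pot. Grip: pale wooden round bar that revolves freely, 14 mm diameter, parallel to the axle and 90 mm from it, at stand y = 108 to 170 mm (this point: y = 140), on a steel arm at y = 104. At tilt t the arm stands t - 1.2 rad from vertical towards the stand's +x (it swings over the top). Hold or cage it from above.
- tray (a point): Centre of the catch tray's inner floor, 4 mm above the table, 45 mm to the pouring side (+x) of the axle; axes as the stand's. The tray is fixed, inside 262 mm (x) by 142 mm (y), rim 45 mm above the table.
- plunger (a joint): Travel of the batch counter's spring plunger in m: 0 = up, 0.012 = fully down at its stop. The spring resists with 2 N at the top and about 7 N at the stop and pushes it up again when let go.
- plunger_top (a point): Centre of the top face of the plunger's round dark head (30 mm diameter, 8 mm thick), 82 mm above the table when up; moves with it. It stands on the batch counter, a fixed grey block of 66 x 56 x 46 mm with a steel collar (28 mm diameter, 12 mm tall), to the left or to the right of the stand.
- piece0: Bare aluminium stepped collar, 25 mm diameter, 24 mm tall, about 30 g, lying in the pot at the start; origin at the centre of its underside.
- piece1: Bare aluminium clamp block, 18 x 18 x 22 mm, about 30 g, lying in the pot at the start; origin at the centre of its underside.
- piece2: Bare aluminium stepped collar, 25 mm diameter, 24 mm tall, about 30 g, lying in the pot at the start; origin at the centre of its underside.
- piece3: Bare aluminium clamp block, 18 x 18 x 22 mm, about 30 g, lying in the pot at the start; origin at the centre of its underside.
- piece4: Bare aluminium stepped collar, 25 mm diameter, 24 mm tall, about 30 g, lying in the pot at the start; origin at the centre of its underside.
- bottle: Bystander: closed white plastic bottle with a black cap, 60 mm diameter, 130 mm tall, standing upright; to be left alone.
- bowl: Bystander: empty blue plastic bowl, 120 mm across, 50 mm tall; to be left alone.
- screwdriver: Bystander: red-handled screwdriver, lying flat; to be left alone.
- wrench: Bystander: steel wrench, lying flat; to be left alone.
- foot: Bystander: skin-brown prosthetic foot with a steel adapter on top, 170 mm long, 107 mm tall; to be left alone.
- knife: Bystander: closed yellow utility knife, 150 x 28 x 16 mm, lying flat; to be left alone.
- case: Bystander: black plastic case, 90 x 140 x 40 mm; to be left alone.
Things that resemble listed ones, but are neither listed nor needed, are in the scene too. Of the things that look like the part that bears plunger, take the one that is farthest to the robot's left at the start.

How it is judged:
By the outcome, as a careful person would: the job done as asked, in the order asked, and still so for the second after the job is handed in, with the robot touching nothing.
It also fails if it takes over 69 s, if anything falls off the work surface, if the arm or the gripper's body presses on something with over 40 N, if the wrist force passes 120 N, or if a joint passes its speed limit or range.

## Working session

There is one attempt and no reset: what is moved stays moved. The work goes in short steps, Python scripts to look and compute and a shell command to move; the robot and the scene stay as the last step left them, time stands still between calls to the robot, and variables do not carry over. Pictures are saved under pics/ and viewed, at most 10 in all, crops included, and the job is handed in when it is done.

```bash
mkdir -p pics; ls
cat > h.py <<'E'
import numpy as np, cv2
from workcell import observe, capture, camera_params, workorder, finder
def cam(name):
    p=camera_params(name)
    K=np.array(p["K"]);D=np.array(p["distortion"],float)
    if "R" in p: return K,D,np.array(p["R"]),np.array(p["t"])
    s=observe();M=np.array(p["mount"]);T=np.eye(4);T[:3,:3]=s["ee_rot"];T[:3,3]=s["eef_pos"]
    C=np.linalg.inv(T@M);return K,D,C[:3,:3],C[:3,3]
def ray(c,px):
    K,D,R,t=c
    u=cv2.undistortPoints(np.array([[[px[1],px[0]]]],float),K,D)[0,0]
    return -R.T@t, R.T@np.array([u[0],u[1],1.])
def at_z(c,px,z):
    o,d=ray(c,px);return o+d*(z-o[2])/d[2]
def at_d(c,px,dep):
    o,d=ray(c,px);r,k=int(round(px[0])),int(round(px[1]))
    w=dep[max(r-1,0):r+2,max(k-1,0):k+2];w=w[w>0]
    return o+d*np.median(w) if len(w) else None
def proj(c,X):
    K,D,R,t=c
    q=cv2.projectPoints(np.array(X,float).reshape(-1,3),cv2.Rodrigues(R)[0],t,K,D)[0][:,0];return q[:,::-1]
def save(n,im): cv2.imwrite("pics/"+n,im[:,:,::-1])
E
python3 - <<'E'
from h import *
np.set_printoptions(precision=3,suppress=True)
ims=[]
for n in ("top","side"):
    im,d=capture(n);c=cam(n);save(n+"0.png",im);print(n,"campos",-c[2].T@c[3])
    for f,th in [("s","axle"),("s","handle"),("s","tray"),("s","plunger_top"),("b","plunger"),("b","pot"),("s","stand")]:
        r=(finder.spot_point if f=="s" else finder.boxes_of)(n,th)
        for e in r[:4]: print(n,th,np.round(e["point"],1),round(e["confidence"],2),at_d(c,e["point"],d))
print(observe())
E
```

```text
pics
top campos [ 0.222 -0.001  1.388]
top axle [179.6 241. ] 0.79 [0.568 0.034 0.115]
top handle [210.7 193.2] 0.56 [0.456 0.163 0.202]
top tray [179.5 240.4] 0.75 [0.567 0.036 0.12 ]
top plunger_top [255.2 400.1] 0.64 [ 0.343 -0.437  0.082]
top plunger_top [220.4 410.7] 0.39 [ 0.447 -0.477  0.084]
top plunger_top [206.  373.3] 0.38 [ 0.492 -0.368  0.082]
top plunger [183.7 246.1] 0.64 [0.553 0.019 0.125]
top plunger [248.2  93.6] 0.61 [0.371 0.482 0.051]
top plunger [199.8 372.3] 0.6 [ 0.511 -0.366  0.082]
top plunger [216.4 411.8] 0.59 [ 0.46  -0.482  0.081]
top pot [177.  233.6] 0.92 [0.577 0.057 0.112]
top stand [192.2 240.1] 0.82 [0.529 0.037 0.116]
top stand [253.4 102.7] 0.18 [0.352 0.441 0.089]
side campos [ 0.258 -1.185  1.432]
side axle [182.3 259.1] 0.68 [ 0.533 -0.009  0.209]
side axle [148.8 202.2] 0.4 [0.363 0.427 0.031]
side handle [154.8 226. ] 0.61 [0.464 0.367 0.028]
side tray [206.1 269.7] 0.64 [ 0.567 -0.047  0.11 ]
side plunger_top [284.5 274.8] 0.42 [ 0.509 -0.373  0.08 ]
side plunger_top [310.7 230.7] 0.42 [ 0.345 -0.441  0.083]
side plunger_top [315.2 267.5] 0.41 [ 0.458 -0.483  0.085]
side plunger [278.7 273.5] 0.45 [ 0.51  -0.349  0.08 ]
side pot [176.4 257.7] 0.57 [0.549 0.087 0.144]
side pot [287.2 233.7] 0.53 [ 0.375 -0.319  0.023]
side stand [207.2 264.4] 0.72 [ 0.547 -0.044  0.105]
{'clock': 0.8, 'q': array([ 1.175,  0.091,  1.231,  0.   ,  1.82 , -0.057]), 'qd': array([-0.   ,  0.002,  0.001, -0.001, -0.001,  0.001]), 'joint_efforts': array([  0.001, -44.615, -40.648,   0.07 ,   0.02 ,  -0.   ]), 'eef_pos': array([0.199, 0.566, 0.223]), 'ee_rot': array([[-0.943,  0.332,  0.   ],
       [ 0.332,  0.943,  0.   ],
       [ 0.   ,  0.   , -1.   ]]), 'force': array([-0.698, -0.338,  0.236]), 'moment': array([ 0.002, -0.008, -0.041]), 'grasp_force': 0.0, 'gripper_width': 1.0002895349384042}
```

View pics/top0.png

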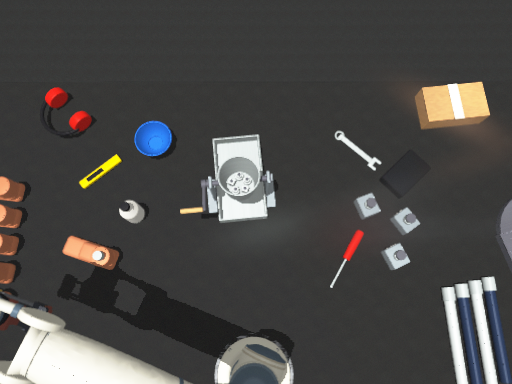

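View pics/side0.png

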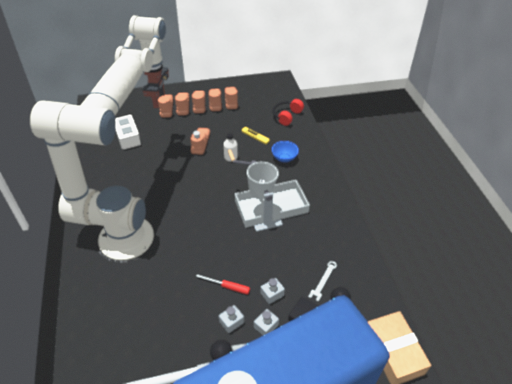

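Top view: the stand is at (178,240), with its crank grip to the left at (210,192). Three counters look alike, at (205,368), (220,405) and (256,397). The first has the largest y, so it is the leftmost. I'll check that choice in a close crop, and also check the white box in the side view at (130,127). The same script will fit the stand's pose from depth.

```bash
cat > fit.py <<'E'
from h import *
np.set_printoptions(precision=4,suppress=True)
def cloud(n):
    im,d=capture(n);K,D,R,t=cam(n)
    v,u=np.mgrid[:384,:512];uv=np.stack([u,v],-1).reshape(-1,1,2).astype(float)
    x=cv2.undistortPoints(uv,K,D)[:,0];P=np.c_[x,np.ones(len(x))]*d.reshape(-1,1)
    return im,d,((P-t)@R).reshape(384,512,3)
E
python3 - <<'E'
from fit import *
for n in ("top","side"):
    im,d,P=cloud(n);Q=P[d>0];
    reg=Q[(abs(Q[:,0]-.57)<.25)&(abs(Q[:,1]-.035)<.25)]
    m=reg[(reg[:,2]>.036)&(reg[:,2]<.052)&(abs(reg[:,1]-.035)<.13)]
    if len(m)>10: print(n,"tray rim rect",cv2.minAreaRect((m[:,:2]*1000).astype(np.float32)),len(m))
    r=reg[(reg[:,2]>.2025)&(reg[:,2]<.217)&(abs(reg[:,1]-.035)<.085)]
    if len(r)>5: print(n,"pot rim",len(r),cv2.minEnclosingCircle((r[:,:2]*1000).astype(np.float32)),r[:,2].mean())
    u=reg[(reg[:,2]>.168)&(reg[:,2]<.184)]
    for s,a in (("L",u[u[:,1]>.1]),("R",u[u[:,1]<-.03])):
        if len(a): print(n,"upr",s,len(a),a.mean(0),a.min(0),a.max(0))
    h=reg[(reg[:,2]>.184)&(reg[:,1]>.12)]
    if len(h): print(n,"handle",len(h),h.mean(0),h.min(0),h.max(0),"fit",cv2.fitLine((h*1000).astype(np.float32),cv2.DIST_HUBER,0,.01,.01).ravel())
    for cx,cy in ((.50,-.37),(.447,-.48),(.343,-.44)):
        k=Q[(np.hypot(Q[:,0]-cx,Q[:,1]-cy)<.04)&(Q[:,2]>.072)]
        if len(k): print(n,"plunger",len(k),np.median(k,0),(k.min(0)+k.max(0))/2)
    if n=="top": a=cv2.resize(im[180:280,335:435],(400,400),interpolation=2);b=cv2.resize(im[125:230,170:285],(400,400),interpolation=2)
    else: c=cv2.resize(im[100:160,90:170],(400,300),interpolation=2);e=cv2.resize(im[265:340,210:310],(400,300),interpolation=2)
save("crop.png",np.vstack([np.hstack([a,b])[:300],np.hstack([c,e])]))
save("cropb.png",np.hstack([a,b]))
E
```

```text
top tray rim rect ((597.056396484375, 45.28065872192383), (271.870361328125, 170.48936462402344), 5.661385536193848) 399
top pot rim 217 ((555.2858276367188, 39.630191802978516), 59.983001708984375) 0.20900409641976953
top upr L 111 [0.5352 0.1319 0.1739] [0.4905 0.102  0.1681] [0.561  0.1476 0.1827]
top upr R 56 [ 0.5596 -0.0435  0.1738] [ 0.5416 -0.0509  0.1682] [ 0.5779 -0.0307  0.1815]
top handle 163 [0.4639 0.1593 0.1993] [0.4496 0.131  0.1841] [0.5042 0.1997 0.2072] fit [ -0.2689   0.9595   0.0836 459.7729 165.4541 201.2946]
top plunger 84 [ 0.5041 -0.3614  0.0816] [ 0.5039 -0.3627  0.0814]
top plunger 76 [ 0.4545 -0.4777  0.0819] [ 0.4549 -0.4786  0.0826]
top plunger 83 [ 0.3439 -0.4402  0.081 ] [ 0.3449 -0.4415  0.0816]
side tray rim rect ((598.68896484375, 38.12057113647461), (273.7530212402344, 170.1276397705078), 5.504640579223633) 337
side pot rim 160 ((553.7666625976562, 41.33710861206055), 63.35902404785156) 0.20883665545853675
side upr L 32 [0.5228 0.141  0.1767] [0.4925 0.1335 0.1682] [0.5515 0.1512 0.1836]
side upr R 38 [ 0.5585 -0.0461  0.1753] [ 0.5419 -0.0563  0.1681] [ 0.5757 -0.0305  0.1824]
side handle 66 [0.4651 0.1568 0.2012] [0.449  0.1282 0.1843] [0.5042 0.2082 0.212 ] fit [ -0.3014   0.948    0.102  461.0782 162.4123 202.9745]
side plunger 57 [ 0.5026 -0.3642  0.0826] [ 0.5034 -0.3619  0.0811]
side plunger 60 [ 0.4536 -0.4788  0.0841] [ 0.4541 -0.4785  0.0851]
side plunger 58 [ 0.343  -0.4403  0.0817] [ 0.3428 -0.4382  0.0832]Traceback (most recent call last):
  File "<stdin>", line 19, in <module>
    return _nx.concatenate(arrs, 1, dtype=dtype, casting=casting)
           ~~~~~~~~~~~~~~~^^^^^^^^^^^^^^^^^^^^^^^^^^^^^^^^^^^^^^^
ValueError: all the input arrays must have same number of dimensions, but the array at index 0 has 2 dimension(s) and the array at index 1 has 3 dimension(s)
```

```bash
cat > go.py <<'E'
from h import *
np.set_printoptions(precision=3,suppress=True)
YAW=np.radians(5.55);O=np.array([.554,.039,0]);Rs=np.array([[np.cos(YAW),-np.sin(YAW),0],[np.sin(YAW),np.cos(YAW),0],[0,0,1]])
def grip(t,y=.140): return O+Rs@np.array([.09*np.sin(t-1.2),y,.16+.09*np.cos(t-1.2)])   # grip middle
def shift(p,s=None):
    s=s or observe();return np.array(s["ee_rot"]).T@(np.array(p)-s["eef_pos"])*1000
TD=np.c_[Rs[:,1],Rs[:,0],[0,0,-1]]   # tool down, closing along stand x
def turn(R=TD):
    return cv2.Rodrigues(np.array(observe()["ee_rot"]).T@R)[0].ravel()
E
python3 - <<'E'
from go import *
from fit import cloud
g=grip(0);print("grip",g);p=g+[0,0,.11];print("shift",shift(p),"turn",turn())
im,d,P=cloud("top");a=cv2.resize(im[190:265,340,None][:,0:0] if 0 else im[185:275,340:430],(400,300));b=cv2.resize(im[125:230,165:295],(400,300))
im,d,P=cloud("side");c=cv2.resize(im[100:160,90:170],(400,300));e=cv2.resize(im[265:340,210:310],(400,300))
save("crop.png",np.vstack([np.hstack([a,b]),np.hstack([c,e])]))
E
```

```text
grip [0.457  0.1702 0.1926]
shift [-374.4028 -287.5926  -79.9766] turn [ 0.     -0.      1.1351]
```

View pics/crop.png

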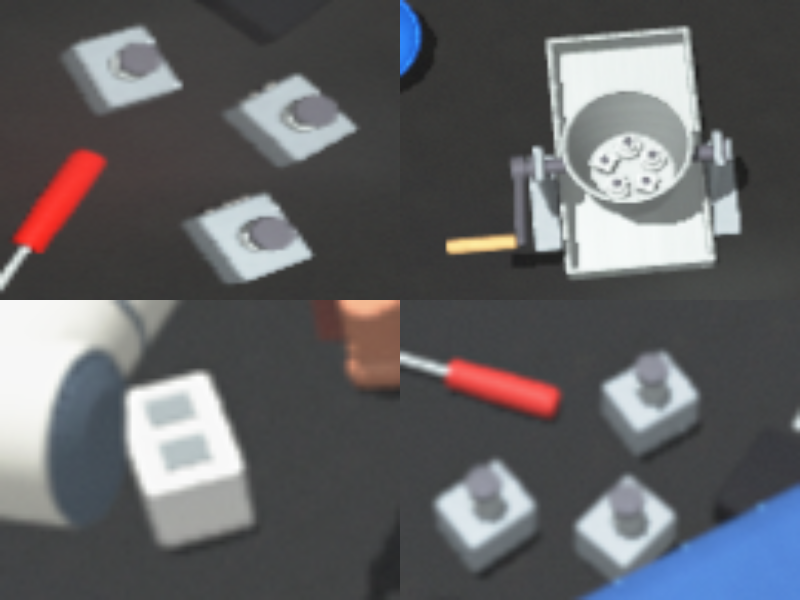

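The crop shows three counters with identical heads. The leftmost is at top (205,368), about (0.503, -0.362). The white box has two flat pads and no plunger, so it isn't a counter. The pot holds all five pieces, and the grip is at top (210,192). Next I move above the grip.

```bash
python3 -m pendant '[[0,0,0.6,-187,-144,-80,-1],[0,0,0.6,-187,-144,-80,-1],[0,0,0.6,-187,-144,-80,-1],[0,0,0.6,-187,-144,-80,-1],[0,0,0.6,-187,-144,-80,-1]]'
python3 - <<'E'
from go import *
print(shift(grip(0)+[0,0,.11]),turn())
E
```

```text
clock: 1.5
eef_pos: [0.3285, 0.3663, 0.3035]
ee_rot: [[-0.587, 0.809, 0.001], [0.809, 0.587, 0.0], [-0.0, 0.001, -1.0]]
force: [2.1, -0.2, 1.1]
gripper_width: 1.002
grasp_force: 0.0
[-234.101  -11.216    0.899] [ 0.001 -0.     0.531]
```

```bash
python3 -m pendant '[[0,0,0.15,-48,-3,0,-1],[0,0,0.3,-96,-6,0,-1],[0,0,0.45,-144,-8,0,-1],[0,0,0.531,-190,-10,0,-1],[0,0,0.531,-234,-11,0,-1]]';python3 -m pendant '[[0,0,0,0,0,0,-1]]'
python3 - <<'E'
from go import *
from fit import cloud
print(shift(grip(0)+[0,0,.11]),turn(),observe()["q"])
im,d,P=cloud("wrist");save("w1.png",im);c=cam("wrist")
print("pred",proj(c,[grip(0),grip(0,.108),grip(0,.17)]))
for e in finder.spot_point("wrist","handle"): print(e, at_d(c,e["point"],d))
Q=P[(d>0)];m=(Q[:,2]>.185)&(Q[:,2]<.22)&(np.hypot(*(Q-grip(0))[:,:2].T)<.06);h=(Q[m]-O)@Rs;h=h[(h[:,1]>.115)]
print(len(h),h.mean(0),h.min(0),h.max(0));k=np.percentile(h[:,2],98);print("top z",k,"x at top",np.median(h[h[:,2]>k-.003],0))
E
```

```text
clock: 2.0
eef_pos: [0.458, 0.1707, 0.303]
ee_rot: [[-0.098, 0.995, 0.001], [0.995, 0.098, 0.0], [0.0, 0.001, -1.0]]
force: [0.5, 0.3, 0.7]
gripper_width: 1.003
grasp_force: 0.0
clock: 2.1
eef_pos: [0.4594, 0.1686, 0.302]
ee_rot: [[-0.094, 0.996, -0.0], [0.996, 0.094, -0.002], [-0.002, -0.0, -1.0]]
force: [-0.7, 0.5, 0.2]
gripper_width: 1.002
grasp_force: 0.0
[ 1.8615 -2.2358 -0.6409] [-0.0004  0.0017 -0.0026] [ 0.2833 -0.1726  1.3455 -0.0017  1.9694  0.1884]
pred [[186.9053 249.7358]
 [222.2309 249.7595]
 [151.8169 249.7132]]
{'point': [183.4, 242.5], 'confidence': 0.92} [0.4506 0.1753 0.2026]
1212 [-0.086   0.1461  0.2018] [-0.093   0.115   0.1915] [-0.0794  0.1749  0.2049]
top z 0.20427290637158593 x at top [-0.0861  0.146   0.2028]
```

View pics/w1.png

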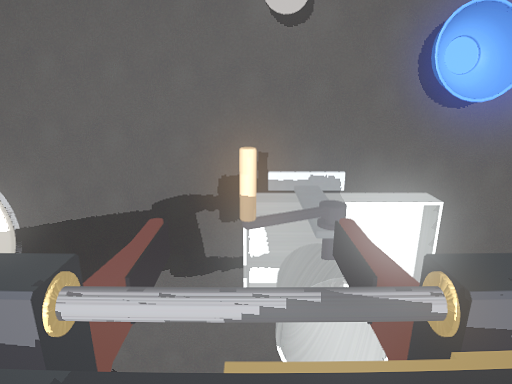

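The wrist view shows the wooden grip at (150–220, 248), centred between the open fingers and within 2 px of the predicted position. I'll descend and close.

```bash
python3 -m pendant '[[0,0,0,4,-2,40,-1],[0,0,0,4,-2,80,-1],[0,0,0,4,-2,110,-1],[0,0,0,4,-2,126,-1],[0,0,0,4,-2,126,-1]]' 20;python3 -m pendant '[[0,0,0,0,0,0,1],[0,0,0,0,0,0,1],[0,0,0,0,0,0,1],[0,0,0,0,0,0,1],[0,0,0,0,0,0,1]]' 20
python3 - <<'E'
from go import *
s=observe();g=np.array(s["eef_pos"])+.019*-np.array(s["ee_rot"])[:,2];print("grasp pt in stand",Rs.T@(g-O),turn())
E
```

```text
clock: 2.7
eef_pos: [0.4534, 0.1772, 0.1745]
ee_rot: [[-0.103, 0.995, -0.004], [0.995, 0.103, -0.001], [-0.001, -0.004, -1.0]]
force: [0.5, -0.0, -0.5]
gripper_width: 0.997
grasp_force: 0.0
clock: 3.2
eef_pos: [0.4551, 0.1764, 0.1772]
ee_rot: [[-0.101, 0.995, 0.001], [0.995, 0.101, 0.0], [0.0, 0.001, -1.0]]
force: [0.5, -0.1, 0.7]
gripper_width: 0.585
grasp_force: 0.0
grasp pt in stand [-0.085  0.146  0.196] [ 0.001 -0.     0.004]
```

```bash
python3 -m pendant '[[0,0,0,0,0,0,1],[0,0,0,0,0,0,1],[0,0,0,0,0,0,1],[0,0,0,0,0,0,1],[0,0,0,0,0,0,1]]' 20;python3 -m pendant '[[0,0,0,0,0,0,1],[0,0,0,0,0,0,1]]' 20
python3 - <<'E'
from go import *
s=observe();g=np.array(s["eef_pos"])+.019*-np.array(s["ee_rot"])[:,2];print("grasp pt in stand",Rs.T@(g-O),turn())
p0=g
for t in np.arange(.2,2.45,.2):
    d=Rs@np.array([.09*(np.sin(t-1.2)-np.sin(-1.2)),0,.09*(np.cos(t-1.2)-np.cos(-1.2))]);print(round(t,2),np.array(s["ee_rot"]).T@d*1000)
E
```

```text
clock: 3.7
eef_pos: [0.4554, 0.1765, 0.1766]
ee_rot: [[-0.101, 0.995, 0.001], [0.995, 0.101, 0.0], [0.0, 0.001, -1.0]]
force: [1.4, 1.3, -2.5]
gripper_width: 0.155
grasp_force: 20.0
clock: 3.9
eef_pos: [0.4553, 0.1765, 0.1765]
ee_rot: [[-0.101, 0.995, 0.001], [0.995, 0.101, 0.0], [0.0, 0.001, -1.0]]
force: [4.3, 0.4, -1.3]
gripper_width: 0.151
grasp_force: 20.0
grasp pt in stand [-0.085  0.146  0.196] [ 0.001 -0.     0.004]
0.2 [ -0.032   8.165 -16.008]
0.4 [ -0.077  19.347 -30.075]
0.6 [ -0.132  33.101 -41.64 ]
0.8 [ -0.196  48.878 -50.242]
1.0 [ -0.265  66.05  -55.537]
1.2 [ -0.338  83.932 -57.316]
1.4 [ -0.411 101.81  -55.507]
1.6 [ -0.481 118.973 -50.182]
1.8 [ -0.546 134.736 -41.553]
2.0 [ -0.602 148.47  -29.965]
2.2 [ -0.649 159.628 -15.879]
2.4 [ -0.683 167.766   0.143]
```

```bash
python3 -m pendant '[[0,0,0,0,3.7,-8.2,1],[0,0,0,0,8.2,-16,1],[0,0,0,0,13.4,-23.3,1],[0,0,0,0,19.3,-30.1,1]]' 25
python3 - <<'E'
from go import *
s=observe();g=np.array(s["eef_pos"])+.019*-np.array(s["ee_rot"])[:,2];print("grasp pt in stand",Rs.T@(g-O),turn(),s["force"])
for t in np.arange(.4,2.46,.1):
    print(round(t,2),np.round([90*(np.sin(t-1.2)-np.sin(-.8)),-90*(np.cos(t-1.2)-np.cos(-.8))],1),end=" ")
E
```

```text
clock: 4.3
eef_pos: [0.475, 0.1783, 0.2055]
ee_rot: [[-0.101, 0.995, -0.0], [0.995, 0.101, -0.001], [-0.001, -0.0, -1.0]]
force: [8.5, 0.3, -13.1]
gripper_width: 0.152
grasp_force: 25.0
grasp pt in stand [-0.065  0.146  0.224] [-0.     0.001  0.004] [  8.54    0.316 -13.121]
0.4 [ 0. -0.] 0.5 [ 6.6 -6.1] 0.6 [ 13.7 -11.6] 0.7 [ 21.4 -16.3] 0.8 [ 29.5 -20.2] 0.9 [ 38.  -23.3] 1.0 [ 46.7 -25.5] 1.1 [ 55.6 -26.8] 1.2 [ 64.6 -27.3] 1.3 [ 73.5 -26.8] 1.4 [ 82.4 -25.5] 1.5 [ 91.2 -23.3] 1.6 [ 99.6 -20.2] 1.7 [107.7 -16.3] 1.8 [115.4 -11.6] 1.9 [122.5  -6.1] 2.0 [129.1  -0. ] 2.1 [135.1   6.8] 2.2 [140.3  14.1] 2.3 [144.8  21.9] 2.4 [148.4  30.1]
```

```bash
python3 -m pendant '[[0,0,0,0,7.6,-5.1,1],[0,0,0,0,14.7,-10.6,1],[0,0,0,0,22.4,-15.3,1],[0,0,0,0,30.5,-19.2,1]]' 25; python3 -m pendant '[[0,0,0,0,8.5,-3.1,1],[0,0,0,0,17.2,-5.3,1],[0,0,0,0,26.1,-6.6,1],[0,0,0,0,35.1,-7.1,1]]'
python3 - <<'E'
from go import *
s=observe();g=np.array(s["eef_pos"])+.019*-np.array(s["ee_rot"])[:,2];print("grasp pt in stand",Rs.T@(g-O),turn(),s["force"])
E
```

```text
clock: 4.7
eef_pos: [0.5046, 0.1811, 0.2244]
ee_rot: [[-0.1, 0.995, -0.003], [0.995, 0.1, -0.001], [-0.001, -0.003, -1.0]]
force: [3.4, -1.8, -17.2]
gripper_width: 0.15
grasp_force: 25.0
clock: 5.1
eef_pos: [0.5389, 0.1844, 0.231]
ee_rot: [[-0.1, 0.995, -0.006], [0.995, 0.1, -0.002], [-0.001, -0.006, -1.0]]
force: [-3.3, -5.3, -23.6]
gripper_width: 0.149
grasp_force: 25.0
grasp pt in stand [-0.001  0.146  0.25 ] [-0.006  0.001  0.004] [ -3.337  -5.286 -23.553]
```

```bash
python3 -m pendant '[[0,0,0,0,8.9,2.5,1],[0,0,0,0,17.8,4.3,1],[0,0,0,0,26.6,6.5,1],[0,0,0,0,35,9.6,1],[0,0,0,0,35,9.6,1]]' 25; python3 -m pendant '[[0,0,0,0,4.1,1.8,1],[0,0,0,0,8.1,3.9,1],[0,0,0,0,12.1,6.1,1],[0,0,0,0,15.8,8.6,1]]'
python3 - <<'E'
from go import *
s=observe();g=np.array(s["eef_pos"])+.019*-np.array(s["ee_rot"])[:,2];print("grasp pt in stand",Rs.T@(g-O),turn(),s["force"])
E
```

```text
clock: 5.6
eef_pos: [0.5738, 0.1877, 0.2231]
ee_rot: [[-0.1, 0.995, -0.004], [0.995, 0.1, -0.002], [-0.001, -0.004, -1.0]]
force: [-5.9, -5.8, -16.0]
gripper_width: 0.151
grasp_force: 25.0
clock: 6.0
eef_pos: [0.5881, 0.1892, 0.2152]
ee_rot: [[-0.1, 0.995, -0.006], [0.995, 0.1, -0.002], [-0.002, -0.006, -1.0]]
force: [-11.1, -7.3, -12.6]
gripper_width: 0.152
grasp_force: 25.0
grasp pt in stand [0.049 0.146 0.234] [-0.006  0.002  0.004] [-11.05   -7.254 -12.585]
```

```bash
python3 -m pendant '[[0,0,0,0,5.5,6.5,1],[0,0,0,0,12,13,1],[0,0,0,0,18,19.8,1],[0,0,0,0,23,27,1],[0,0,0,0,27.5,34.8,1]]' 25; python3 -m pendant '[[0,0,0,0,2.5,5,1],[0,0,0,0,2.5,5,1],[0,0,0,0,2.5,5,1],[0,0,0,0,2.5,5,1],[0,0,0,0,2.5,5,1]]'; python3 -m pendant '[[0,0,0,0,0,0,1],[0,0,0,0,0,0,1],[0,0,0,0,0,0,1]]'
python3 - <<'E'
from go import *
s=observe();g=np.array(s["eef_pos"])+.019*-np.array(s["ee_rot"])[:,2];g=Rs.T@(g-O);print("grasp pt in stand",g,1.2+np.arctan2(g[0],g[2]-.16),s["force"])
a,_=capture("side");b,_=capture("top")
save("p1.png",np.vstack([cv2.resize(a[150:240,210:330],(800,600))[:300] if 0 else cv2.resize(a[150:240,200:340],(460,296)),cv2.resize(b[120:230,160:331],(460,296))]))
E
```

```text
clock: 6.5
eef_pos: [0.6166, 0.1919, 0.183]
ee_rot: [[-0.1, 0.995, -0.001], [0.995, 0.1, -0.001], [-0.001, -0.001, -1.0]]
force: [-10.5, -7.2, -4.2]
gripper_width: 0.151
grasp_force: 25.0
clock: 7.0
eef_pos: [0.6191, 0.1921, 0.1779]
ee_rot: [[-0.1, 0.995, -0.001], [0.995, 0.1, -0.001], [-0.001, -0.001, -1.0]]
force: [-8.2, -7.5, -5.3]
gripper_width: 0.155
grasp_force: 25.0
clock: 7.3
eef_pos: [0.6191, 0.1921, 0.1779]
ee_rot: [[-0.1, 0.995, -0.001], [0.995, 0.1, -0.001], [-0.001, -0.001, -1.0]]
force: [-8.3, -7.8, -6.2]
gripper_width: 0.159
grasp_force: 25.0
grasp pt in stand [0.08  0.146 0.197] 2.336710986053845 [-8.34  -7.805 -6.152]
```

View pics/p1.png

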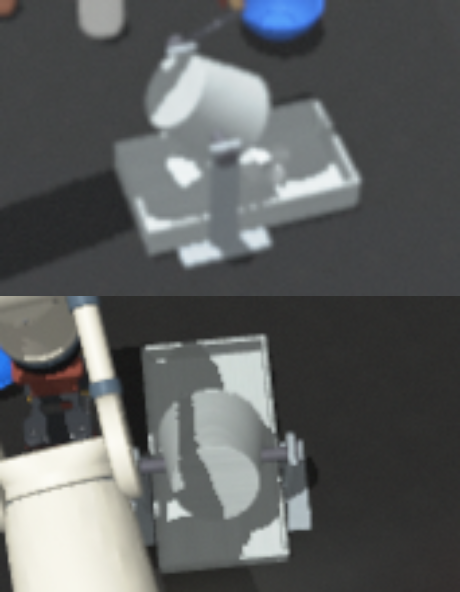

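Side view: the pot is inverted over the tray at tilt of about 2.34, and a few bright patches lie in the tray under it. I'll tip slightly further and give it a moment before returning.

```bash
python3 -m pendant '[[0,0,0,0,1.5,3.7,1],[0,0,0,0,2.8,7.4,1],[0,0,0,0,2.8,7.4,1],[0,0,0,0,2.8,7.4,1],[0,0,0,0,2.8,7.4,1]]'
python3 - <<'E'
from go import *
s=observe();g=np.array(s["eef_pos"])+.019*-np.array(s["ee_rot"])[:,2];g=Rs.T@(g-O);T=1.2+np.arctan2(g[0],g[2]-.16);print("grasp pt in stand",g,T,s["force"])
t0=T
for i in range(4):
    for k in range(1,6):
        t=max(t0-.12*k,-0.0);print(round(t,2),np.round([90*(np.sin(t-1.2)-np.sin(t0-1.2)),-90*(np.cos(t-1.2)-np.cos(t0-1.2))],1),end=" ")
    t0=t;print()
E
```

```text
clock: 7.9
eef_pos: [0.622, 0.1924, 0.1708]
ee_rot: [[-0.1, 0.995, -0.0], [0.995, 0.1, -0.001], [-0.001, -0.0, -1.0]]
force: [-8.9, -7.0, -5.7]
gripper_width: 0.154
grasp_force: 25.0
grasp pt in stand [0.082 0.146 0.19 ] 2.4239268835886314 [-8.852 -7.015 -5.686]
2.3 [-4.3 -9.9] 2.18 [ -9.7 -19.2] 2.06 [-16.2 -27.9] 1.94 [-23.7 -35.6] 1.82 [-32.1 -42.4] 
1.7 [-9.1 -5.8] 1.58 [-18.9 -10.4] 1.46 [-29.1 -13.8] 1.34 [-39.7 -16. ] 1.22 [-50.4 -16.9] 
1.1 [-10.8   0.4] 0.98 [-21.4   2.1] 0.86 [-31.8   5. ] 0.74 [-41.8   9.2] 0.62 [-51.2  14.5] 
0.5 [-8.7  6.4] 0.38 [-16.5  13.8] 0.26 [-23.4  22.1] 0.14 [-29.3  31.2] 0.02 [-34.1  40.9]
```

```bash
python3 -m pendant '[[0,0,0,0,-4.6,-9.7,1],[0,0,0,0,-10.3,-18.8,1],[0,0,0,0,-17,-27.3,1],[0,0,0,0,-24.5,-34.8,1],[0,0,0,0,-33,-41.4,1]]' | grep -E "clock|pos|force"; python3 -m pendant '[[0,0,0,0,-9.1,-5.8,1],[0,0,0,0,-18.9,-10.2,1],[0,0,0,0,-29.1,-13.4,1],[0,0,0,0,-39.7,-15.3,1],[0,0,0,0,-50.4,-16,1]]'| grep -E "clock|pos|force"
python3 - <<'E'
from go import *
s=observe();g=np.array(s["eef_pos"])+.019*-np.array(s["ee_rot"])[:,2];g=Rs.T@(g-O);T=1.2+np.arctan2(g[0],g[2]-.16);print("grasp pt in stand",g,T,s["force"])
E
```

```text
clock: 8.4
eef_pos: [0.5904, 0.1894, 0.213]
force: [-1.9, -5.8, -6.6]
grasp_force: 25.0
clock: 8.9
eef_pos: [0.541, 0.1848, 0.2301]
force: [0.9, -4.8, -1.8]
grasp_force: 25.0
grasp pt in stand [0.001 0.146 0.249] 1.2113314001707867 [ 0.898 -4.795 -1.815]
```

```bash
python3 -m pendant '[[0,0,0,0,-10.8,0.3,1],[0,0,0,0,-21.4,1.8,1],[0,0,0,0,-31.8,4.5,1],[0,0,0,0,-41.8,8.5,1],[0,0,0,0,-51.2,13.6,1]]' | grep -E "clock|pos|force"; python3 -m pendant '[[0,0,0,0,-8.7,6.2,1],[0,0,0,0,-16.5,13.4,1],[0,0,0,0,-23.4,21.5,1],[0,0,0,0,-29.3,30.4,1],[0,0,0,0,-34.4,39.7,1]]'| grep -E "clock|pos|force";python3 -m pendant '[[0,0,0,0,0,0,1],[0,0,0,0,0,0,1]]'| grep -E "clock|pos|force"
cat > pot.py <<'E'
from go import *
from fit import cloud
s=observe();g=np.array(s["eef_pos"])+.019*-np.array(s["ee_rot"])[:,2];g=Rs.T@(g-O);print("grasp pt in stand",g,s["force"])
for n in ("side","top"):
    im,d,P=cloud(n)
    if n=="side": a=im
    Q=(P[d>0]-O)@Rs
    r=Q[(abs(Q[:,0])<.066)&(abs(Q[:,1])<.064)&(Q[:,2]>.19)];rad=np.hypot(r[:,0],r[:,1]);r=r[(rad>.05)&(rad<.065)&(r[:,2]>.2)]
    A=np.c_[r[:,:2],np.ones(len(r))];co=np.linalg.lstsq(A,r[:,2],rcond=None)[0];print(n,"rim plane slope x,y,z0",co,len(r), "center",(r.min(0)+r.max(0))/2)
E
python3 - <<'E'
from pot import *
save("p2.png",np.vstack([cv2.resize(a[150:240,200:340],(460,296),interpolation=2),cv2.resize(im[120:230,160:331],(460,296),interpolation=2)]))
E
```

```text
clock: 9.4
eef_pos: [0.4902, 0.18, 0.2166]
force: [1.9, -4.9, -0.4]
grasp_force: 25.0
clock: 9.9
eef_pos: [0.455, 0.1767, 0.1752]
force: [-1.0, -2.6, 1.8]
grasp_force: 25.0
clock: 10.1
eef_pos: [0.4541, 0.1766, 0.1729]
force: [-4.0, -3.6, 1.0]
grasp_force: 25.0
grasp pt in stand [-0.0861  0.1466  0.1919] [-3.9924 -3.6104  1.0018]
side rim plane slope x,y,z0 [ 0.0008 -0.0063  0.2081] 193 center [-0.0018  0.0004  0.2086]
top rim plane slope x,y,z0 [-0.0093  0.0037  0.208 ] 259 center [-0.0011  0.0011  0.2083]
```

View pics/p2.png

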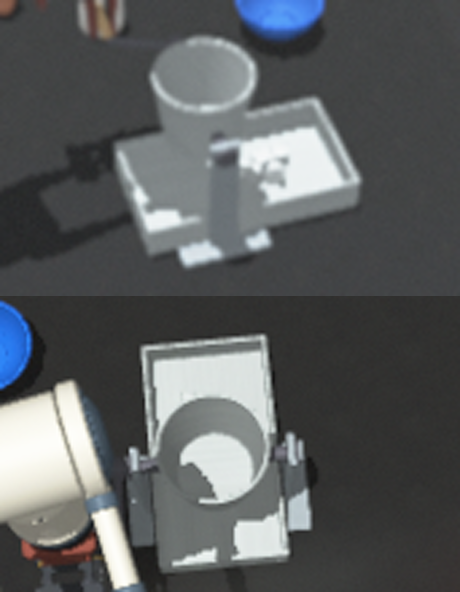

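Both views show the pot upright and empty, with pieces clumped in the tray behind the near upright. The rim slope is within 0.01 rad of level. I'll release the grip and rise.

```bash
python3 -m pendant '[[0,0,0,0,0,0,-0.3],[0,0,0,0,0,0,-0.3],[0,0,0,0,0,0,-0.3],[0,0,0,0,0,0,-0.3],[0,0,0,0,0,0,-0.3]]' | grep -E "clock|pos|width"; python3 -m pendant '[[0,0,0,0,0,-30,-0.3],[0,0,0,0,0,-75,-0.3],[0,0,0,0,0,-120,-0.3],[0,0,0,0,0,-165,-0.3]]'| grep -E "clock|pos|force|width"
python3 - <<'E'
from go import *
from pot import *
for n in ("wrist","side","top"):
    im,d,P=cloud(n);Q=(P[d>0]-O)@Rs
    h=Q[(abs(Q[:,0]+.085)<.04)&(abs(Q[:,1]-.145)<.02)&(Q[:,2]>.15)]
    if len(h)>5: k=np.percentile(h[:,2],95);print(n,"grip top",k,np.median(h[h[:,2]>k-.004],0))
    r=Q[(Q[:,2]>.2)&(Q[:,2]<.22)&(np.hypot(Q[:,0],Q[:,1])<.066)]
    if len(r)>20: print(n,len(r),np.linalg.lstsq(np.c_[r[:,:2],np.ones(len(r))],r[:,2],rcond=None)[0])
    t=Q[(Q[:,2]>.01)&(Q[:,2]<.034)&(abs(Q[:,1])<.065)&(Q[:,0]>-.08)&(Q[:,0]<.17)]
    print(n,"pieces pts",len(t),t.mean(0) if len(t) else "")
    if n=="wrist": save("w2.png",im)
for n in ("side","top"):
    capture(n)
    for p in ("piece0","piece1"):
        for e in finder.boxes_of(n,p): 
            if e["confidence"]>.15:print(n,p,e)
E
```

```text
clock: 10.7
eef_pos: [0.4545, 0.1766, 0.1719]
gripper_width: 0.567
clock: 11.1
eef_pos: [0.4541, 0.1764, 0.3384]
force: [1.0, 0.7, 0.5]
gripper_width: 0.649
grasp_force: 0.0
grasp pt in stand [-0.0861  0.1464  0.3574] [1.0102 0.694  0.4947]
side rim plane slope x,y,z0 [-0.0023 -0.0084  0.208 ] 191 center [-0.002   0.0015  0.2093]
top rim plane slope x,y,z0 [-0.0124 -0.0003  0.208 ] 262 center [-0.0007  0.0011  0.2082]
wrist grip top 0.4431300487039382 [-0.1182  0.163   0.4434]
wrist 664 [-0.0188  0.0018  0.2035]
wrist pieces pts 891 [0.0805 0.0194 0.0179]
side grip top 0.7322328913387999 [-0.0909  0.1416  0.7318]
side 190 [ 0.0018 -0.004   0.2078]
side pieces pts 240 [0.0712 0.0076 0.0169]
top grip top 0.7295056908790852 [-0.0867  0.1455  0.7282]
top 264 [-0.0182  0.0015  0.2079]
top pieces pts 33 [0.0484 0.0029 0.0133]
top piece0 {'point': [180.6, 90.3], 'confidence': 0.48}
top piece0 {'point': [172.3, 406.2], 'confidence': 0.39}
top piece1 {'point': [180.6, 90.3], 'confidence': 0.48}
top piece1 {'point': [172.3, 406.2], 'confidence': 0.39}
```

View pics/w2.png

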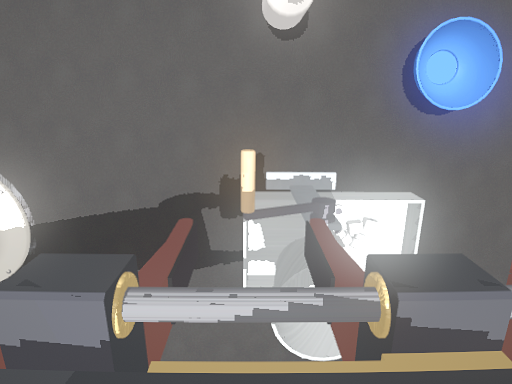

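```bash
python3 - <<'E'
from go import *
from fit import cloud
for n in ("wrist","top"):
    im,d,P=cloud(n);Q=(P[d>0]-O)@Rs
    h=Q[(abs(Q[:,0]+.085)<.04)&(abs(Q[:,1]-.145)<.03)&(Q[:,2]>.15)&(Q[:,2]<.23)]
    if len(h)>5: k=np.percentile(h[:,2],98);print(n,"grip top",k,np.median(h[h[:,2]>k-.004],0))
E
python3 -m pendant '[[0,0,0,-45,20,0,-0.3],[0,0,0,-90,40,0,-0.3],[0,0,0,-135,60,0,-0.3],[0,0,0,-180,80,0,-0.3],[0,0,0,-225,100,0,-0.3]]' | grep -E "clock|pos|width"; python3 -m pendant '[[0,0,0,-45,20,0,-0.3],[0,0,0,-45,20,0,-0.3]]'| grep -E "clock|pos|force|width"
python3 - <<'E'
from go import *
from fit import cloud
im,d,P=cloud("wrist");c=cam("wrist");save("w3.png",im)
for p in ("piece0","piece1"):
    for e in finder.boxes_of("wrist",p):
        if e["confidence"]>.15:print(p,e,Rs.T@(at_d(c,e["point"],d)-O))
Q=(P[d>0]-O)@Rs;r=Q[(Q[:,2]>.2)&(Q[:,2]<.22)&(np.hypot(Q[:,0],Q[:,1])<.066)&(np.hypot(Q[:,0],Q[:,1])>.05)]
print(len(r),np.linalg.lstsq(np.c_[r[:,:2],np.ones(len(r))],r[:,2],rcond=None)[0])
E
```

```text
wrist grip top 0.19997292328314428 [-0.0871  0.1451  0.1982]
clock: 12.25
eef_pos: [0.5772, -0.0392, 0.3366]
gripper_width: 0.653
clock: 12.45
eef_pos: [0.6027, -0.0854, 0.3326]
force: [0.3, 0.6, -0.5]
gripper_width: 0.649
grasp_force: 0.0
piece0 {'point': [63.2, 292.8], 'confidence': 0.73} [ 0.0899 -0.0074  0.0302]
piece0 {'point': [56.3, 273.6], 'confidence': 0.73} [0.0644 0.0015 0.0276]
piece0 {'point': [38.5, 287.0], 'confidence': 0.53} [0.0821 0.0245 0.0232]
piece0 {'point': [34.5, 306.2], 'confidence': 0.52} [0.1076 0.0297 0.0223]
piece1 {'point': [63.2, 292.8], 'confidence': 0.73} [ 0.0899 -0.0074  0.0302]
piece1 {'point': [56.3, 273.6], 'confidence': 0.73} [0.0644 0.0015 0.0276]
piece1 {'point': [38.5, 287.0], 'confidence': 0.53} [0.0821 0.0245 0.0232]
piece1 {'point': [34.5, 306.2], 'confidence': 0.52} [0.1076 0.0297 0.0223]
1960 [ 0.0143 -0.0249  0.2083]
```

View pics/w3.png

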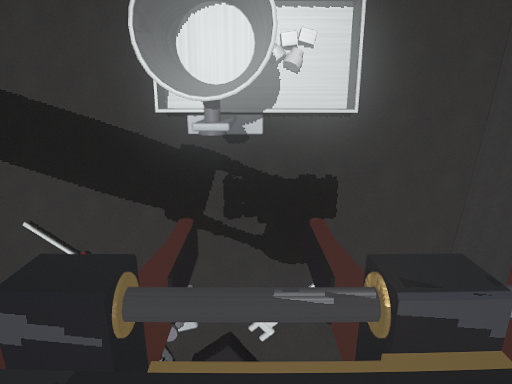

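The wrist view shows the pot empty at (45,215), with pieces in the tray at (63,292), (38,288), (36,307) and (52,278). A fifth may be hidden by the pot, so I'll shift to look under it.

```bash
python3 -m pendant '[[0,0,0,10,40,0,-0.3],[0,0,0,20,80,0,-0.3],[0,0,0,30,115,0,-0.3],[0,0,0,30,115,0,-0.3]]'| grep -E "clock|pos|force|width"
python3 - <<'E'
from go import *
from fit import cloud
im,d,P=cloud("wrist");c=cam("wrist")
for p in ("piece0",):
    for e in finder.boxes_of("wrist",p):
        if e["confidence"]>.15:print(p,e,Rs.T@(at_d(c,e["point"],d)-O))
Q=(P[d>0]-O)@Rs;r=Q[(Q[:,2]>.2)&(Q[:,2]<.22)&(np.hypot(Q[:,0],Q[:,1])<.066)&(np.hypot(Q[:,0],Q[:,1])>.05)]
print(len(r),np.linalg.lstsq(np.c_[r[:,:2],np.ones(len(r))],r[:,2],rcond=None)[0])
px=proj(c,O+Rs@np.array([.05,0,.02]))[0];print(px)
r0=int(max(px[0]-75,0));c0=int(np.clip(px[1]-110,0,292));save("w4.png",cv2.resize(im[r0:r0+165,c0:c0+220],(800,600),interpolation=2))
print("to plunger", shift([.5035,-.362,.20]))
E
```

```text
clock: 13.0
eef_pos: [0.7156, -0.0348, 0.3305]
force: [-0.3, -0.9, -2.1]
gripper_width: 0.652
grasp_force: 0.0
piece0 {'point': [44.5, 181.5], 'confidence': 0.82} [0.0575 0.0513 0.0299]
piece0 {'point': [66.4, 220.7], 'confidence': 0.81} [0.1082 0.0246 0.0235]
piece0 {'point': [68.6, 202.6], 'confidence': 0.63} [0.0836 0.0217 0.0228]
piece0 {'point': [82.0, 189.8], 'confidence': 0.57} [0.0668 0.0039 0.0294]
3866 [ 0.0265 -0.0037  0.2084]
[ 85.2252 179.0468]
to plunger [-301.9086 -241.3419  135.756 ]
```

View pics/w4.png

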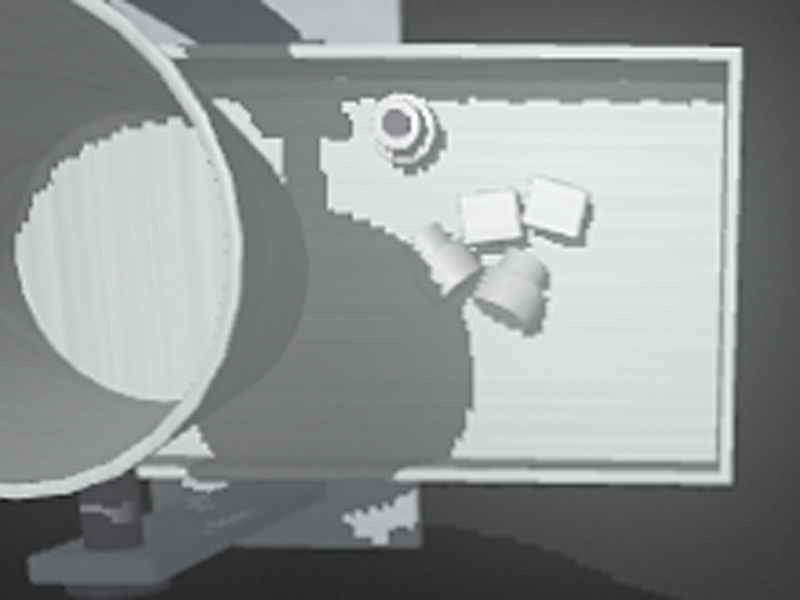

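All five pieces are in the tray: three collars at crop (400,125), (445,262), (515,290), and two blocks at (492,215), (557,208). The pot is empty. Next is the counter, with the fingers shut.

```bash
python3 -m pendant '[[0,0,0,-35,-28,0,1],[0,0,0,-70,-56,0,1],[0,0,0,-105,-84,0,1],[0,0,0,-140,-112,0,1],[0,0,0,-175,-140,0,1]]' 20| grep -E "clock|pos"; python3 -m pendant '[[0,0,0,-35,-28,20,1],[0,0,0,-70,-56,40,1],[0,0,0,-105,-84,70,1],[0,0,0,-127,-101,100,1],[0,0,0,-127,-101,100,1]]'| grep -E "clock|pos|force|width"
python3 - <<'E'
from go import *
from fit import cloud
im,d,P=cloud("wrist");c=cam("wrist");Q=P[d>0]
k=Q[(np.hypot(Q[:,0]-.5035,Q[:,1]+.362)<.03)&(Q[:,2]>.074)&(Q[:,2]<.09)]
if len(k):print("head",len(k),np.median(k,0),(k.min(0)+k.max(0))/2)
for n in ("wrist","top","side"):
    if n!="wrist": im,d=capture(n);c=cam(n)
    for e in finder.spot_point(n,"plunger_top"): print(n,e,at_z(c,e["point"],.082))
print(shift([.5035,-.362,.09]))
E
```

```text
clock: 13.6
eef_pos: [0.5876, -0.2272, 0.3403]
clock: 14.1
eef_pos: [0.4982, -0.3646, 0.2336]
force: [0.6, -0.9, -0.2]
gripper_width: 0.007
grasp_force: 0.0
head 713 [ 0.5038 -0.3585  0.0838] [ 0.5038 -0.3593  0.0819]
wrist {'point': [234.2, 94.5], 'confidence': 0.71} [ 0.344  -0.4422  0.082 ]
wrist {'point': [173.3, 258.0], 'confidence': 0.64} [ 0.5065 -0.3611  0.082 ]
top {'point': [221.9, 407.3], 'confidence': 0.6} [ 0.4427 -0.4671  0.082 ]
top {'point': [256.2, 396.8], 'confidence': 0.42} [ 0.34   -0.4271  0.082 ]
side {'point': [208.6, 261.6], 'confidence': 0.75} [ 0.5397 -0.0294  0.082 ]
side {'point': [280.9, 272.5], 'confidence': 0.58} [ 0.5042 -0.3581  0.082 ]
side {'point': [314.2, 268.7], 'confidence': 0.55} [ 0.4626 -0.4786  0.082 ]
side {'point': [311.4, 231.7], 'confidence': 0.44} [ 0.3473 -0.444   0.082 ]
[  0.9953  -1.0509 149.8021]
```

```bash
python3 -m pendant '[[0,0,0,3,-1,45,1],[0,0,0,3,-1,90,1],[0,0,0,3,-1,130,1],[0,0,0,3,-1,148,1],[0,0,0,3,-1,148,1]]'| grep -E "clock|pos|force"; python3 -m pendant '[[0,0,0,0,0,3,1],[0,0,0,0,0,6,1],[0,0,0,0,0,9,1],[0,0,0,0,0,12,1],[0,0,0,0,0,12,1]]'| grep -E "clock|pos|force"
```

```text
clock: 14.9
eef_pos: [0.5013, -0.3586, 0.0857]
force: [0.1, 0.1, -0.5]
grasp_force: 0.0
clock: 15.4
eef_pos: [0.5027, -0.3611, 0.0779]
force: [2.7, -0.4, 2.7]
grasp_force: 1.8
```

```bash
python3 -m pendant '[[0,0,0,0,0,3,1],[0,0,0,0,0,5,1],[0,0,0,0,0,7,1],[0,0,0,0,0,8,1],[0,0,0,0,0,8,1]]'| grep -E "clock|pos|force";for i in 1 ; do python3 -m pendant '[[0,0,0,0,0,1.5,1],[0,0,0,0,0,2.5,1],[0,0,0,0,0,2.5,1]]'| grep -E "clock|pos|force";done
```

```text
clock: 15.9
eef_pos: [0.5027, -0.3611, 0.0703]
force: [1.6, 0.4, 7.3]
grasp_force: 3.8
clock: 16.2
eef_pos: [0.5028, -0.3612, 0.0702]
force: [-1.7, 2.9, 16.1]
grasp_force: 8.3
```

At its stop: z held at 0.070 while the force rose to 16 N. I'll release the plunger and retreat.

```bash
python3 -m pendant '[[0,0,0,0,0,-5,1],[0,0,0,0,0,-12,1],[0,0,0,0,0,-25,1],[0,0,0,0,0,-60,1],[0,0,0,0,0,-100,1]]'| grep -E "clock|pos|force"; python3 -m pendant '[[0,0,0,0,-40,-40,1],[0,0,0,0,-70,-80,1],[0,0,0,0,-70,-80,1],[0,0,0,0,-70,-80,1],[0,0,0,0,-70,-80,1]]'| grep -E "clock|pos|force"
python3 - <<'E'
from go import *
from fit import cloud
for n in ("top","side","wrist"):
    im,d,P=cloud(n);Q=P[d>0]
    k=Q[(np.hypot(Q[:,0]-.5035,Q[:,1]+.361)<.014)&(Q[:,2]>.05)&(Q[:,2]<.1)]
    if len(k):print(n,"head",len(k),np.median(k,0))
    Q=(Q-O)@Rs;h=Q[(abs(Q[:,0]+.085)<.04)&(abs(Q[:,1]-.145)<.03)&(Q[:,2]>.15)&(Q[:,2]<.23)]
    if len(h)>5: q=np.percentile(h[:,2],98);print(n,"grip top",q,np.median(h[h[:,2]>q-.006],0))
    r=Q[(Q[:,2]>.2)&(Q[:,2]<.22)&(np.hypot(Q[:,0],Q[:,1])<.066)&(np.hypot(Q[:,0],Q[:,1])>.05)]
    if len(r)>30:print(n,len(r),np.linalg.lstsq(np.c_[r[:,:2],np.ones(len(r))],r[:,2],rcond=None)[0])
E
```

```text
clock: 16.7
eef_pos: [0.5001, -0.3596, 0.1645]
force: [0.0, -0.2, 0.4]
grasp_force: 0.0
clock: 17.2
eef_pos: [0.432, -0.3673, 0.2443]
force: [0.3, 0.8, -0.2]
grasp_force: 0.0
top head 81 [ 0.502  -0.359   0.0806]
top grip top 0.20357705806056411 [-0.0851  0.1425  0.1999]
top 263 [-0.0202 -0.0017  0.2083]
side head 70 [ 0.5031 -0.365   0.0792]
side grip top 0.20742452480173817 [-0.0852  0.1449  0.2042]
wrist head 586 [ 0.5024 -0.3598  0.0809]
```

```bash
python3 -c "
from workcell import workorder
print(workorder.job_done())"
```

```text
the job is handed in; nothing more can be done
None
```

The job is handed in: all five couplings are in the tray, the pot is upright with its mouth level to within about 0.02 rad, and the leftmost counter was pressed to its stop and its plunger came back up.

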